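# Line up the monster figures on the shop counter by height

## Robot

A 6-joint arm with a two-finger parallel gripper is mounted at the origin on the work surface. World frame = base frame: x ahead of the robot, y to its left, z up, the work surface at z = 0. Lengths are in m, angles in rad, forces in N, time in s.
With the tool pointing down it reaches from about 0.3 to 0.875 m from the base axis. Payload 6.4 kg.
Tool frame: the origin (TCP) lies at the very end of the fingers, on their centre line; the grasp point (between the pads) lies 19 mm behind it; z points along the fingers, y is the line along which they close (so a half turn about z gives the same grasp; the last joint's range is limited). The gripper opens to 85 mm and grips with 20 to 120 N. Pads are 22 mm wide; open, the fingers measure 114 mm over their backs; the gripper's body (76 mm by 85 mm) begins 54 mm behind the grasp point. The pads swing forward as they close: fully open they stand 13 mm farther back than shut.
Start: joints at [1.129, 0.181, 1.607, -0, 1.354, -0.206], TCP at [0.134, 0.559, 0.231] pointing down, gripper open.
Joint ranges: [-2.99, 2.99], [-0.89, 2.07], [0.3, 2.58], [-1.14, 4.28], [0, 2.63], [-3.12, 3.12]. Speed limits (rad/s): [2.57, 2.57, 3.01, 3.14, 3.14, 3.14].

## Interface

Orientations are given as a unit quaternion [w, x, y, z].
In Python, from bench import ctrl, camera, calibration, order, outline_of gives the robot as it stands.
- The arm moves only by the tool move_arm, never from a script. Its argument "series" is a list that holds one entry, the list of rows, each a list of 5 numbers: the opening, from 0 (shut) to 1 (fully open), then the shift along the tool's x, y, z in mm, then the turn about the tool's z in rad. A call has exactly 10 rows; each row is the pose to reach, as a shift and turn from the pose commanded when the call began, along the tool's axes at that moment; what a row does not reach only later rows make up. A row lasts 1/12 s, in which the tool goes at most 41.7 mm and 7.16 degrees, less where a joint would pass 70% of its speed; a pose out of reach is approached as far as the arm can. A call with a gripper value outside its range is refused whole. The fingers move at their own pace and stop on an object; the grip force is fixed at half the most. Time passes only in rows, so rows that repeat a pose let the fingers close, or fill a call up. It gives the time, the measured TCP pose, the force, the opening and the grip force at its end, in the units of the state.
- ctrl.get_obs(): the state, without advancing time (a new reading comes with each control period).
- camera(name): name is "scene" or "top"; returns (picture, depth): 420x560x3 uint8, blue, green, red; 420x560 float32, m along the optical axis (not along the pixel's ray), 0 where there is no reading.
- calibration(name): a dict with "intrinsics" (3x3 intrinsics, pixels), "rvec" (rotation vector, rad) and "tvec" (3), from world to camera coordinates, as OpenCV has them. Camera axes: x right, y down, z forward; pixel columns grow to the right and rows downward; lengths in m; the calibration is good to about 2 mm. A picture is of the moment at which its call begins. calibration takes no time and is no camera call.
- order.hand_in(): hands the job in; it is judged then, once.
Trained networks look in the newest picture that a camera, given by its name, has taken for a name from the list of things; names that differ only in an ending like _2 or _b are one class to them, and where a whole thing is asked for, a point or a joint stands for the part that bears it (a point fixed in the world has none). Each returns a list of dicts, best first, with "conf" (0 to 1); they miss things now and then, are a little off and sometimes report something else, mostly with a low value. They report only what shows in the picture. A call takes as long as a camera call.
- outline_of(target, camera): "region" (420x560 bool, what is visible of it) and "bbox" ([centre column, centre row, width, height] in pixels, round what is visible of it).
The state is a dict: "time_s": time; "q": joint angles; "dq": joint speeds; "joint_efforts": joint torques, N m; "eef_pos": TCP position; "eef_rot": TCP orientation; "wrist_force": force on the tool from outside, world axes, zero at the start; "torque": the same for the moment, N m; "opening": opening from 0.0 (shut) to 1.0 (fully open); "grasp_force": force on a finger pad.
Only numpy, scipy, OpenCV 4.12 (cv2) and the standard library are available. Lean on these libraries where they do the work, as an engineer would, in place of code of your own. Each camera call takes 0.05 s, during which the arm holds its last target. There are 200 camera calls.

## Task

Stand the four little figures on the discs of the white display board in order of height: the tallest on the disc beside the pumpkin, then the next tallest, and so on down to the shortest beside the black cat. Each goes upright in the middle of its own disc; do not knock any figure over, and leave the pumpkin and the cat where they stand.

Things in the scene. Friction and masses are not known exactly. Their poses are not given: they have to be found in the camera images.
- devil: loose red devil figure with two small yellow horns on a domed head, 95 mm tall, about 100 g. Round base 40 mm across, 5 mm high; above it a round body 36 mm across with straight sides from 6 to 70 mm above the underside: grip there, from any side. Origin: centre of the underside, z up; face to its +x. Starts upright on the counter (z = 0) between robot and row, figures 100 mm or more apart
- witch: loose purple witch figure, pointed purple hat (top 28 mm), 80 mm tall, about 80 g. Round base 40 mm across, 5 mm high; above it a round body 36 mm across with straight sides from 6 to 51 mm above the underside: grip there, from any side. Origin: centre of the underside, z up; face to its +x. Starts upright on the counter (z = 0) between robot and row, figures 100 mm or more apart
- monster: loose green one-eyed monster figure with a domed head, 65 mm tall, about 65 g. Round base 40 mm across, 5 mm high; above it a round body 36 mm across with straight sides from 6 to 52 mm above the underside: grip there, from any side. Origin: centre of the underside, z up; face to its +x. Starts upright on the counter (z = 0) between robot and row, figures 100 mm or more apart
- ghost: loose white ghost figure with black eyes and a domed head, 50 mm tall, about 50 g. Round base 40 mm across, 5 mm high; above it a round body 36 mm across with straight sides from 6 to 37 mm above the underside: grip there, from any side. Origin: centre of the underside, z up; face to its +x. Starts upright on the counter (z = 0) between robot and row, figures 100 mm or more apart
- disc_yellow: fixed yellow disc, 60 mm across, 3 mm thick, one of four in a straight row about 85 mm apart, colours in any order. Origin: centre of its underside, on top of the fixed white display board (12 mm thick, 90 mm deep across the row, 560 mm long); its top is 3 mm above the origin, 15 mm above the counter
- disc_blue: fixed dark blue disc, 60 mm across, 3 mm thick, one of four in a straight row about 85 mm apart, colours in any order. Origin: centre of its underside, on top of the fixed white display board (12 mm thick, 90 mm deep across the row, 560 mm long); its top is 3 mm above the origin, 15 mm above the counter
- disc_pink: fixed pink disc, 60 mm across, 3 mm thick, one of four in a straight row about 85 mm apart, colours in any order. Origin: centre of its underside, on top of the fixed white display board (12 mm thick, 90 mm deep across the row, 560 mm long); its top is 3 mm above the origin, 15 mm above the counter
- disc_grey: fixed dark grey disc, 60 mm across, 3 mm thick, one of four in a straight row about 85 mm apart, colours in any order. Origin: centre of its underside, on top of the fixed white display board (12 mm thick, 90 mm deep across the row, 560 mm long); its top is 3 mm above the origin, 15 mm above the counter
- pumpkin: orange pumpkin lantern, 66 mm across, 54 mm tall with its green stalk, 250 g. It stands loose on the board at one end of the row of discs, about 105 mm beyond the centre of the end disc; which end changes. Origin: centre of its underside, z up. It marks the end for the tallest figure
- cat: sitting black cat ornament with green eyes, 54 mm across, 68 mm tall, 250 g. It stands loose on the board at one end of the row of discs, about 105 mm beyond the centre of the end disc; which end changes. Origin: centre of its underside, z up. It marks the end for the shortest figure

How it is judged:
By the outcome, as a careful person would: the job done as asked, in the order asked, and still so for the second after the job is handed in, with the robot touching nothing.
It also fails if it takes over 96 s, if anything falls off the work surface, if the arm or the gripper's body presses on something with over 40 N, if the wrist force passes 120 N, or if a joint passes its speed limit or range.

## Working session

There is one attempt and no reset: what is moved stays moved. The work goes in short steps, Python scripts to look and compute and a tool call to move; the robot and the scene stay as the last step left them, time stands still between calls to the robot, and variables do not carry over. Pictures are saved under pics/ and viewed, at most 14 in all, crops included, and the job is handed in when it is done.

Besides the shell and the picture viewer there is one more tool, called after "Emit:" by a JSON object that holds its "op" and its "data", one argument or row to a line. move_arm: Moves the arm, as the interface text tells. Its arguments: {"type":"object","properties":{"series":{"type":"array","items":{"type":"array","items":{"type":"array","items":{"type":"number"}}}}},"required":["series"]}

```bash
mkdir -p pics; cat > h.py <<'E'
import numpy as np, cv2
from bench import ctrl,camera,calibration,order,outline_of
def cal(c):
    d=calibration(c); R=cv2.Rodrigues(np.array(d["rvec"],float))[0]
    return np.array(d["intrinsics"],float),R,np.array(d["tvec"],float).ravel()
def pts(c,depth,mask):
    K,R,t=cal(c); v,u=np.nonzero(mask&(depth>0)); z=depth[v,u]
    P=np.stack([(u-K[0,2])/K[0,0]*z,(v-K[1,2])/K[1,1]*z,z],1)
    return (P-t)@R
def st():
    o=ctrl.get_obs(); print({k:np.round(o[k],4).tolist() for k in("time_s","q","eef_pos","eef_rot","opening","grasp_force")}); return o
E
python3 - <<'E'
from h import *
st()
for c in("top","scene"):
    p,d=camera(c); cv2.imwrite(f"pics/{c}0.png",p)
    K,R,t=cal(c); print(c,"cam at",np.round(-R.T@t,3))
    for n in "devil witch monster ghost disc_yellow disc_blue disc_pink disc_grey pumpkin cat".split():
        for r in outline_of(n,c)[:2]:
            P=pts(c,d,r["region"])
            if len(P)<5: continue
            mid=(np.percentile(P,2,0)+np.percentile(P,98,0))/2
            print(n,round(r["conf"],2),np.round(r["bbox"]),"med",np.round(np.median(P,0),3),"mid",np.round(mid,3),"top",np.round(np.percentile(P[:,2],98),3))
E
```

```text
{'time_s': 0.0, 'q': [1.1287, 0.1815, 1.608, 0.0, 1.3537, -0.2063], 'eef_pos': [0.1341, 0.5586, 0.2304], 'eef_rot': [-0.0003, 0.1176, 0.9931, -0.0008], 'opening': 0.9994, 'grasp_force': 0.0}
top cam at [ 0.506 -0.006  0.919]
devil 0.86 [131. 261.  38.  22.] med [0.472 0.255 0.073] mid [0.471 0.262 0.047] top 0.091
witch 0.95 [417. 271.  28.  25.] med [ 0.468 -0.224  0.056] mid [ 0.467 -0.229  0.042] top 0.08
witch 0.23 [190. 195.  33.  37.] med [0.588 0.168 0.015] mid [0.587 0.169 0.015] top 0.018
monster 0.76 [329. 280.  20.  23.] med [ 0.447 -0.078  0.06 ] mid [ 0.447 -0.079  0.033] top 0.067
ghost 0.62 [242. 270.  22.  26.] med [0.462 0.073 0.045] mid [0.462 0.075 0.028] top 0.052
disc_yellow 0.61 [329. 177.  31.  39.] med [ 0.628 -0.08   0.015] mid [ 0.629 -0.08   0.015] top 0.019
disc_blue 0.74 [241. 189.  31.  38.] med [0.605 0.083 0.015] mid [0.605 0.083 0.015] top 0.019
disc_pink 0.84 [190. 195.  32.  39.] med [0.588 0.168 0.015] mid [0.588 0.168 0.015] top 0.018
disc_grey 0.68 [281. 188.  29.  33.] med [0.607 0.011 0.015] mid [0.607 0.011 0.015] top 0.019
pumpkin 0.58 [126. 
[... 751 characters left out ...]
 0.633 -0.082  0.012] top 0.015
disc_yellow 0.43 [269. 179.  14.  22.] med [0.473 0.069 0.033] mid [0.468 0.073 0.023] top 0.048
disc_blue 0.79 [316. 216.  24.  23.] med [0.609 0.082 0.012] mid [0.607 0.083 0.012] top 0.015
disc_pink 0.65 [336. 190.  24.  22.] med [0.592 0.167 0.012] mid [0.591 0.167 0.012] top 0.015
disc_grey 0.62 [294. 239.  23.  21.] med [0.612 0.01  0.012] mid [0.611 0.01  0.012] top 0.015
pumpkin 0.72 [364. 159.  28.  26.] med [0.588 0.264 0.045] mid [0.584 0.272 0.041] top 0.061
pumpkin 0.22 [163. 263.  28.  31.] med [ 0.481 -0.235  0.047] mid [ 0.477 -0.233  0.038] top 0.075
cat 0.87 [232. 301.  38.  31.] med [ 0.649 -0.193  0.039] mid [ 0.637 -0.186  0.041] top 0.073
```

```bash
python3 - <<'E'
import cv2
p=cv2.imread("pics/top0.png")
cv2.imwrite("pics/top0c.png",cv2.resize(p[140:320,90:450],None,fx=2.2,fy=2.2,interpolation=cv2.INTER_CUBIC))
E
```

```text
(no output)
```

View pics/top0c.png

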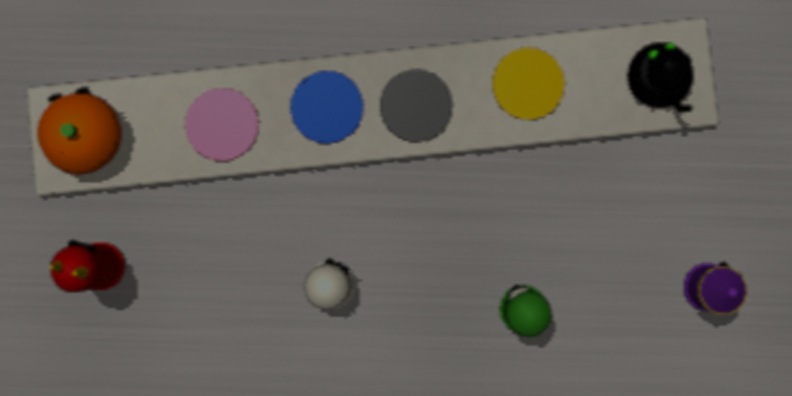

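View pics/scene0.png

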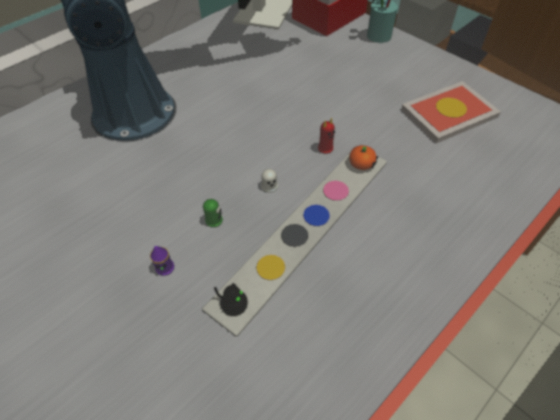

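```bash
cat >> h.py <<'E'
from scipy.optimize import least_squares
from scipy.spatial.transform import Rotation
H=dict(devil=(.006,.07),witch=(.008,.049),monster=(.008,.05),ghost=(.008,.035))
def plane(c,mask,z):
    K,R,t=cal(c); v,u=np.nonzero(mask); r=np.linalg.inv(K)@[u.mean(),v.mean(),1]; r=R.T@r; o=-R.T@t
    return (o+r*(z-o[2])/r[2])[:2]
def fig(c,d,n,z0=0):
    r=outline_of(n,c)
    if not r: return None
    P=pts(c,d,r[0]["region"]); P=P[(P[:,2]>H[n][0]+z0)&(P[:,2]<H[n][1]+z0)]
    if len(P)<8: return None
    f=least_squares(lambda p:np.hypot(*(P[:,:2]-p).T)-.018,np.median(P[:,:2],0)+[0,0],loss="soft_l1",f_scale=.003)
    return f.x,len(P),r[0]["conf"]
def go(x,y,z,yaw=None):  # yaw of tool y, world; prints row numbers
    o=ctrl.get_obs(); w,a,b,c=o["eef_rot"]; R=Rotation.from_quat([a,b,c,w]).as_matrix()
    s=R.T@(np.array([x,y,z])-o["eef_pos"])*1000
    print("shift",np.round(s,1),"turn",None if yaw is None else round(np.arctan2(R[1,1],R[0,1])-yaw,3))
E
python3 - <<'E'
from h import *
for c in("top","scene"):
    p,d=camera(c)
    for n in H: 
        f=fig(c,d,n); print(c,n,f and (np.round(f[0],4),f[1:]))
    for n in "pink blue grey yellow".split(): print(c,n,np.round(plane(c,outline_of("disc_"+n,c)[0]["region"],.015),4))
go(.471,.256,.15,np.radians(9.5))
E
```

```text
top devil (array([0.4707, 0.265 ]), (245, 0.58))
top witch (array([ 0.4668, -0.2314]), (102, 0.85))
top monster (array([ 0.4617, -0.0523]), (38, 0.92))
top ghost (array([0.4609, 0.0766]), (23, 0.59))
top pink [0.5877 0.1681]
top blue [0.6046 0.0833]
top grey [0.6078 0.0109]
top yellow [ 0.6284 -0.0799]
scene devil (array([0.493 , 0.2409]), (287, 0.83))
scene witch (array([ 0.4697, -0.2313]), (203, 0.82))
scene monster (array([ 0.4481, -0.0805]), (199, 0.69))
scene ghost (array([0.4849, 0.0536]), (112, 0.6))
scene pink [0.5943 0.1636]Traceback (most recent call last):
  File "<stdin>", line 6, in <module>
IndexError: list index out of range
```

```bash
sed -i 's/    f=least_squares.*/    K,R,t=cal(c); m=np.median(P[:,:2],0); v=m-(-R.T@t)[:2]; m=m+.015*v\/np.hypot(*v)\n    f=least_squares(lambda p:np.hypot(*(P[:,:2]-p).T)-.018,m,loss="soft_l1",f_scale=.003)/' h.py
python3 - <<'E'
from h import *
for c in("top","scene"):
    p,d=camera(c)
    for n in H: 
        f=fig(c,d,n); print(c,n,f and (np.round(f[0],4),f[1:]))
    for n in "pink blue grey yellow".split():
        r=outline_of("disc_"+n,c)
        if r: print(c,n,np.round(plane(c,r[0]["region"],.015),4),r[0]["bbox"],r[0]["conf"])
go(.471,.262,.18,np.radians(9.5))
E
```

```text
top devil (array([0.4705, 0.265 ]), (244, 0.69))
top witch (array([ 0.4665, -0.2314]), (100, 0.72))
top monster (array([ 0.4465, -0.0809]), (41, 0.81))
top ghost (array([0.4613, 0.0765]), (25, 0.95))
top pink [0.5882 0.168 ] [189.9, 196.6, 29.9, 35.6] 0.58
top blue [0.6047 0.0832] [240.2, 189.1, 29.7, 36.6] 0.91
top grey [0.6077 0.0111] [279.7, 187.2, 31.4, 32.4] 0.9
top yellow [ 0.6284 -0.0806] [328.8, 176.6, 29.4, 34.8] 0.69
scene devil (array([0.4738, 0.265 ]), (289, 0.97))
scene witch (array([ 0.4697, -0.2315]), (205, 0.72))
scene monster (array([ 0.4479, -0.0805]), (196, 0.84))
scene ghost (array([0.4639, 0.0766]), (117, 0.66))
scene pink [0.595  0.1646] [336.9, 190.7, 25.9, 21.5] 0.94
scene blue [0.6097 0.0808] [316.8, 215.4, 28.3, 22.0] 0.67
scene grey [0.6137 0.0088] [294.2, 237.6, 24.1, 23.4] 0.77
scene yellow [ 0.6338 -0.0821] [269.4, 267.8, 31.8, 25.4] 0.81
shift [-396.8 -210.2   51.3] turn 1.169
```

Emit:
{"op": "move_arm", "data": {
  "series": [
    [[1, -40, -21, 5, 0.117], [1, -80, -42, 10, 0.234], [1, -120, -63, 15, 0.351], [1, -160, -84, 20, 0.468], [1, -200, -105, 25, 0.585], [1, -240, -126, 30, 0.702], [1, -280, -147, 35, 0.819], [1, -320, -168, 40, 0.936], [1, -360, -189, 46, 1.053], [1, -397, -210, 51, 1.169]]
  ]
}}

```text
time_s: 3.63
eef_pos: [0.4467, 0.2842, 0.1846]
eef_rot: [0.0, 0.648, 0.761, 0.0]
wrist_force: [0.7, 0.7, -0.1]
opening: 0.995
grasp_force: 0.0
```

```bash
python3 - <<'E'
from h import *
st(); go(.472,.265,.18,np.radians(9.5))
E
```

```text
{'time_s': 3.6333, 'q': [0.3422, 0.1265, 1.7678, 0.0001, 1.2465, 0.182], 'eef_pos': [0.4467, 0.2842, 0.1846], 'eef_rot': [0.0002, 0.6483, 0.7614, 0.0004], 'opening': 0.9954, 'grasp_force': 0.0}
shift [-23.   21.9   4.6] turn -0.006
```

Emit:
{"op": "move_arm", "data": {
  "series": [
    [[1, 0, 0, 20, 0], [1, 0, 0, 40, 0], [1, 0, 0, 50, 0], [1, 0, 0, 50, 0], [1, 0, 0, 50, 0], [1, 0, 0, 50, 0], [1, 0, 0, 50, 0], [1, 0, 0, 50, 0], [1, 0, 0, 50, 0], [1, 0, 0, 50, 0]]
  ]
}}

```text
time_s: 4.47
eef_pos: [0.4455, 0.2861, 0.1351]
eef_rot: [0.0, 0.646, 0.763, 0.0]
wrist_force: [-0.8, 0.8, -0.9]
opening: 0.998
grasp_force: 0.0
```

```bash
python3 - <<'E'
from h import *
st(); go(.472,.265,.036,np.radians(9.5))
E
```

```text
{'time_s': 4.4667, 'q': [0.3465, 0.1887, 1.8066, 0.0, 1.1453, 0.1801], 'eef_pos': [0.4455, 0.2861, 0.1351], 'eef_rot': [0.0003, 0.6459, 0.7634, 0.0005], 'opening': 0.9975, 'grasp_force': 0.0}
shift [-25.2  22.6  99.1] turn 0.001
```

Emit:
{"op": "move_arm", "data": {
  "series": [
    [[1, -25, 22.5, 0, 0], [1, -25, 22.5, 0, 0], [1, -25, 22.5, 30, 0], [1, -25, 22.5, 60, 0], [1, -25, 22.5, 85, 0], [1, -25, 22.5, 99, 0], [1, -25, 22.5, 99, 0], [0.3, -25, 22.5, 99, 0], [0, -25, 22.5, 99, 0], [0, -25, 22.5, 99, 0]]
  ]
}}

```text
time_s: 5.3
eef_pos: [0.4729, 0.2653, 0.0372]
eef_rot: [0.001, 0.646, 0.763, 0.001]
wrist_force: [-0.3, -0.3, 0.2]
opening: 0.603
grasp_force: 0.0
```

Emit:
{"op": "move_arm", "data": {
  "series": [
    [[0, 0, 0, 0, 0], [0, 0, 0, 0, 0], [0, 0, 0, 0, 0], [0, 0, 0, 0, 0], [0, 0, 0, 0, 0], [0, 0, 0, 0, 0], [0, 0, 0, -15, 0], [0, 0, 0, -30, 0], [0, 0, 0, -45, 0], [0, 0, 0, -45, 0]]
  ]
}}

```text
time_s: 6.13
eef_pos: [0.4739, 0.2656, 0.0839]
eef_rot: [0.002, 0.646, 0.763, 0.003]
wrist_force: [0.5, 0.1, -0.1]
opening: 0.405
grasp_force: 59.7
```

```bash
python3 - <<'E'
from h import *
st(); go(.590,.1675,.081,np.radians(9.5))
p,d=camera("scene"); f=fig("scene",d,"devil",.045); print(f)
cv2.imwrite("pics/s1.png",p)
E
```

```text
{'time_s': 6.1333, 'q': [0.2923, 0.2893, 1.8033, 0.0, 1.0429, 0.1261], 'eef_pos': [0.4739, 0.2656, 0.0839], 'eef_rot': [0.0017, 0.646, 0.7634, 0.0025], 'opening': 0.4045, 'grasp_force': 59.7083}
shift [-116.    98.2    3.4] turn 0.0
(array([0.47665038, 0.26596164]), 264, 0.62)
```

View pics/s1.png

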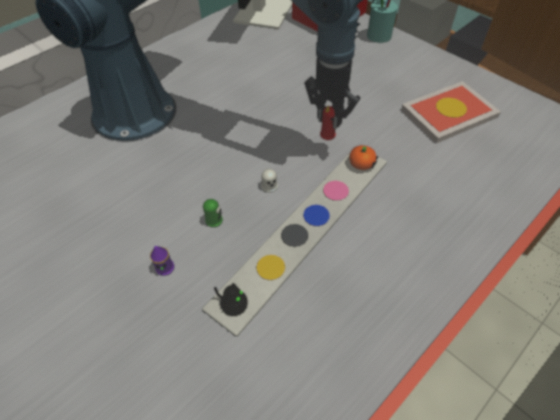

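Emit:
{"op": "move_arm", "data": {
  "series": [
    [[0, -20, 10, 0, 0], [0, -45, 30, 0, 0], [0, -70, 55, 0, 0], [0, -95, 80, 0, 0], [0, -110, 93, 0, 0], [0, -116, 98, 0, 0], [0, -116, 98, 0, 0], [0, -116, 98, 0, 0], [0, -116, 98, 0, 0], [0, -116, 98, 0, 0]]
  ]
}}

```text
time_s: 7.07
eef_pos: [0.586, 0.1677, 0.08]
eef_rot: [-0.001, 0.645, 0.764, -0.0]
wrist_force: [-0.0, 0.4, -0.8]
opening: 0.413
grasp_force: 59.8
```

```bash
python3 - <<'E'
from h import *
st(); go(.590,.1675,.053,np.radians(9.5))
for c in("top","scene"):
  p,d=camera(c); print(fig(c,d,"devil",.045))
E
```

```text
{'time_s': 7.0667, 'q': [0.0842, 0.427, 1.6235, 0.0002, 1.0924, -0.0834], 'eef_pos': [0.586, 0.1677, 0.08], 'eef_rot': [-0.0006, 0.6455, 0.7638, -0.0004], 'opening': 0.4127, 'grasp_force': 59.7849}
shift [-0.9  4.  27. ] turn 0.002
(array([0.58478263, 0.16798915]), 107, 0.62)
(array([0.58919281, 0.1677312 ]), 278, 0.73)
```

Emit:
{"op": "move_arm", "data": {
  "series": [
    [[0, 0, 3, 6, 0], [0, 0, 3, 14, 0], [0, 0, 3, 20, 0], [0, 0, 3, 24, 0], [0, 0, 3, 27, 0], [0, 0, 3, 27, 0], [0, 0, 3, 27, 0], [0.5, 0, 3, 27, 0], [0.8, 0, 3, 27, 0], [0.8, 0, 3, 27, 0]]
  ]
}}

```text
time_s: 8.1
eef_pos: [0.5908, 0.1671, 0.0539]
eef_rot: [0.0, 0.646, 0.763, 0.0]
wrist_force: [0.3, -0.1, 0.1]
opening: 0.766
grasp_force: 0.0
```

Emit:
{"op": "move_arm", "data": {
  "series": [
    [[0.8, 0, 0, 0, 0], [0.8, 0, 0, 0, 0], [0.8, 0, 0, -20, 0], [0.8, 0, 0, -50, 0], [0.8, 0, 0, -90, 0], [0.8, 0, 0, -120, 0], [0.8, 0, 0, -120, 0], [0.8, 0, 0, -120, 0], [0.8, 0, 0, -120, 0], [0.8, 0, 0, -120, 0]]
  ]
}}

```text
time_s: 8.93
eef_pos: [0.5893, 0.167, 0.1718]
eef_rot: [-0.001, 0.646, 0.763, -0.001]
wrist_force: [-0.9, 0.6, -0.1]
opening: 0.803
grasp_force: 0.0
```

```bash
python3 - <<'E'
from h import *
st(); go(.468,-.2315,.16,np.radians(9.5))
for c in("top","scene"):
  p,d=camera(c); print(fig(c,d,"devil",.015))
cv2.imwrite("pics/s2.png",p)
E
```

```text
{'time_s': 8.9333, 'q': [0.0827, 0.3208, 1.5604, -0.0, 1.2633, -0.0833], 'eef_pos': [0.5893, 0.167, 0.1718], 'eef_rot': [-0.001, 0.6461, 0.7633, -0.001], 'opening': 0.8034, 'grasp_force': 0.0}
shift [-373.  -185.4   12.2] turn 0.0
(array([0.58837829, 0.166787  ]), 183, 0.58)
(array([0.59148304, 0.16690398]), 294, 0.97)
```

View pics/s2.png

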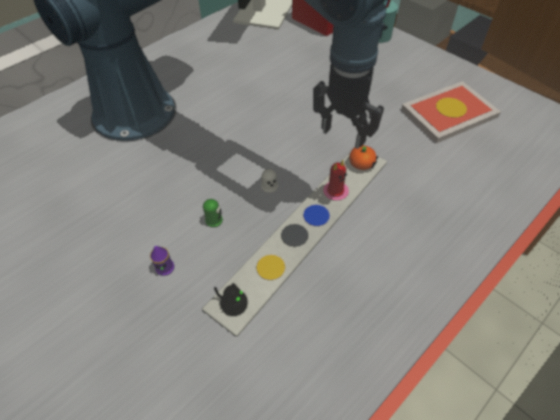

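The devil stands on the pink disc at pixel (337,180). On to the witch.

Emit:
{"op": "move_arm", "data": {
  "series": [
    [[1, -37, -18, 0, 0], [1, -74, -37, 0, 0], [1, -111, -55, 0, 0], [1, -148, -74, 0, 0], [1, -185, -92, 2, 0], [1, -222, -111, 4, 0], [1, -259, -129, 6, 0], [1, -300, -149, 8, 0], [1, -340, -169, 10, 0], [1, -373, -185, 12, 0]]
  ]
}}

```text
time_s: 9.97
eef_pos: [0.4691, -0.2309, 0.1613]
eef_rot: [-0.0, 0.646, 0.763, 0.0]
wrist_force: [0.2, 0.1, 0.7]
opening: 0.995
grasp_force: 0.0
```

Emit:
{"op": "move_arm", "data": {
  "series": [
    [[1, 0, 0, 10, 0], [1, 0, 0, 20, 0], [1, 0, 0, 20, 0], [1, 0, 0, 20, 0], [1, 0, 0, 20, 0], [1, 0, 0, 20, 0], [1, 0, 0, 20, 0], [1, 0, 0, 20, 0], [1, 0, 0, 20, 0], [1, 0, 0, 20, 0]]
  ]
}}

```text
time_s: 10.8
eef_pos: [0.4704, -0.2291, 0.1419]
eef_rot: [0.0, 0.646, 0.763, 0.0]
wrist_force: [0.4, -0.3, 0.3]
opening: 1.001
grasp_force: 0.0
```

```bash
python3 - <<'E'
from h import *
st(); go(.468,-.2315,.021,np.radians(9.5))
E
```

```text
{'time_s': 10.8, 'q': [-0.6803, 0.1667, 1.817, -0.0, 1.1575, -0.8468], 'eef_pos': [0.4704, -0.2291, 0.1419], 'eef_rot': [0.0002, 0.6459, 0.7634, 0.0], 'opening': 1.001, 'grasp_force': 0.0}
shift [ -1.9  -2.8 120.9] turn 0.001
```

Emit:
{"op": "move_arm", "data": {
  "series": [
    [[1, -2, -3, 0, 0], [1, -2, -3, 35, 0], [1, -2, -3, 65, 0], [1, -2, -3, 90, 0], [1, -2, -3, 110, 0], [1, -2, -3, 121, 0], [1, -2, -3, 121, 0], [0.3, -2, -3, 121, 0], [0, -2, -3, 121, 0], [0, -2, -3, 121, 0]]
  ]
}}

```text
time_s: 11.63
eef_pos: [0.4687, -0.2326, 0.0222]
eef_rot: [0.002, 0.646, 0.763, 0.0]
wrist_force: [-0.1, -0.4, 0.5]
opening: 0.606
grasp_force: 0.0
```

Emit:
{"op": "move_arm", "data": {
  "series": [
    [[0, 0, 0, 0, 0], [0, 0, 0, 0, 0], [0, 0, 0, 0, 0], [0, 0, 0, 0, 0], [0, 0, 0, -15, 0], [0, 0, 0, -40, 0], [0, 0, 0, -70, 0], [0, 0, 0, -90, 0], [0, 0, 0, -90, 0], [0, 0, 0, -90, 0]]
  ]
}}

```text
time_s: 12.47
eef_pos: [0.4685, -0.2324, 0.1123]
eef_rot: [0.002, 0.646, 0.763, 0.0]
wrist_force: [0.2, 0.1, -1.8]
opening: 0.409
grasp_force: 59.9
```

```bash
python3 - <<'E'
from h import *
st(); go(.606,.083,.111,np.radians(9.5))
for c in("top","scene"):
  p,d=camera(c); print(fig(c,d,"witch",.09))
E
```

```text
{'time_s': 12.4667, 'q': [-0.6877, 0.2062, 1.8391, -0.0, 1.0923, -0.8539], 'eef_pos': [0.4685, -0.2324, 0.1123], 'eef_rot': [0.002, 0.646, 0.7633, 0.0], 'opening': 0.4086, 'grasp_force': 59.886}
shift [288.4 187.8   0.9] turn 0.0
(array([ 0.46834343, -0.23088878]), 127, 0.57)
(array([ 0.4703721 , -0.22907883]), 101, 0.5)
```

Emit:
{"op": "move_arm", "data": {
  "series": [
    [[0, 20, 13, 0, 0], [0, 55, 35, 0, 0], [0, 90, 58, 0, 0], [0, 125, 81, 0, 0], [0, 160, 104, 0, 0], [0, 195, 127, 0, 0], [0, 230, 150, 0, 0], [0, 260, 170, 0, 0], [0, 280, 183, 0, 0], [0, 288, 188, 0, 0]]
  ]
}}

```text
time_s: 13.5
eef_pos: [0.6053, 0.087, 0.109]
eef_rot: [-0.001, 0.645, 0.764, -0.0]
wrist_force: [0.4, 0.3, -0.4]
opening: 0.404
grasp_force: 60.0
```

Emit:
{"op": "move_arm", "data": {
  "series": [
    [[0, 0, 0, 10, 0], [0, 0, 0, 25, 0], [0, 0, 0, 40, 0], [0, 0, 0, 40, 0], [0, 0, 0, 40, 0], [0, 0, 0, 40, 0], [0, 0, 0, 40, 0], [0, 0, 0, 40, 0], [0, 0, 0, 40, 0], [0, 0, 0, 40, 0]]
  ]
}}

```text
time_s: 14.33
eef_pos: [0.6057, 0.0833, 0.0713]
eef_rot: [0.0, 0.646, 0.763, 0.0]
wrist_force: [0.1, -0.6, 0.7]
opening: 0.407
grasp_force: 60.0
```

```bash
python3 - <<'E'
from h import *
o=st(); go(.606,.083,.038,np.radians(9.5))
for c in("top","scene"):
  p,d=camera(c); print(fig(c,d,"witch",o["eef_pos"][2]-.022))
E
```

```text
{'time_s': 14.3333, 'q': [-0.0572, 0.4417, 1.6235, -0.0, 1.0754, -0.2231], 'eef_pos': [0.6057, 0.0833, 0.0713], 'eef_rot': [0.0004, 0.6461, 0.7633, 0.0003], 'opening': 0.4069, 'grasp_force': 60.0021}
shift [-0.3  0.2 33.3] turn 0.0
None
(array([0.60874634, 0.08499371]), 167, 0.75)
```

Emit:
{"op": "move_arm", "data": {
  "series": [
    [[0, -1.5, -1, 6, 0], [0, -1.5, -1, 14, 0], [0, -1.5, -1, 22, 0], [0, -1.5, -1, 29, 0], [0, -1.5, -1, 33, 0], [0, -1.5, -1, 33, 0], [0, -1.5, -1, 33, 0], [0.5, -1.5, -1, 33, 0], [0.8, -1.5, -1, 33, 0], [0.8, -1.5, -1, 33, 0]]
  ]
}}

```text
time_s: 15.37
eef_pos: [0.6047, 0.0817, 0.0373]
eef_rot: [0.0, 0.646, 0.763, 0.0]
wrist_force: [0.1, 0.4, -0.3]
opening: 0.768
grasp_force: 0.0
```

Emit:
{"op": "move_arm", "data": {
  "series": [
    [[0.8, 0, 0, 0, 0], [0.8, 0, 0, 0, 0], [0.8, 0, 0, -20, 0], [0.8, 0, 0, -50, 0], [0.8, 0, 0, -90, 0], [0.8, 0, 0, -110, 0], [0.8, 0, 0, -110, 0], [0.8, 0, 0, -110, 0], [0.8, 0, 0, -110, 0], [0.8, 0, 0, -110, 0]]
  ]
}}

```text
time_s: 16.2
eef_pos: [0.6034, 0.0818, 0.1458]
eef_rot: [-0.001, 0.646, 0.763, -0.001]
wrist_force: [0.1, 0.1, -0.8]
opening: 0.802
grasp_force: 0.0
```

```bash
python3 - <<'E'
from h import *
st(); go(.447,-.0807,.13,np.radians(9.5))
for c in("top","scene"):
  p,d=camera(c); print(fig(c,d,"witch",.015))
E
```

```text
{'time_s': 16.2, 'q': [-0.06, 0.3424, 1.5888, 0.0, 1.2135, -0.2259], 'eef_pos': [0.6034, 0.0818, 0.1458], 'eef_rot': [-0.0012, 0.6461, 0.7633, -0.0009], 'opening': 0.8021, 'grasp_force': 0.0}
shift [-134.4 -181.1   16.3] turn 0.0
None
(array([0.60741508, 0.08344679]), 193, 0.73)
```

Emit:
{"op": "move_arm", "data": {
  "series": [
    [[1, -17, -23, 0, 0], [1, -34, -46, 0, 0], [1, -52, -70, 0, 0], [1, -70, -94, 5, 0], [1, -88, -118, 10, 0], [1, -106, -143, 16, 0], [1, -122, -165, 16, 0], [1, -134, -181, 16, 0], [1, -134, -181, 16, 0], [1, -134, -181, 16, 0]]
  ]
}}

```text
time_s: 17.23
eef_pos: [0.4479, -0.0809, 0.1315]
eef_rot: [-0.0, 0.647, 0.763, 0.0]
wrist_force: [0.5, -0.0, -0.2]
opening: 1.004
grasp_force: 0.0
```

```bash
python3 - <<'E'
from h import *
st(); go(.447,-.0807,.014,np.radians(9.5))
E
```

```text
{'time_s': 17.2333, 'q': [-0.4405, 0.0313, 1.99, 0.0002, 1.1204, -0.6043], 'eef_pos': [0.4479, -0.0809, 0.1315], 'eef_rot': [-0.0001, 0.6469, 0.7625, 0.0001], 'opening': 1.0045, 'grasp_force': 0.0}
shift [  0.3  -0.9 117.5] turn -0.002
```

Emit:
{"op": "move_arm", "data": {
  "series": [
    [[1, 0, -1, 20, 0], [1, 0, -1, 50, 0], [1, 0, -1, 75, 0], [1, 0, -1, 95, 0], [1, 0, -1, 110, 0], [1, 0, -1, 117, 0], [1, 0, -1, 117, 0], [0.3, 0, -1, 117, 0], [0, 0, -1, 117, 0], [0, 0, -1, 117, 0]]
  ]
}}

```text
time_s: 18.07
eef_pos: [0.4484, -0.0808, 0.0157]
eef_rot: [0.001, 0.646, 0.763, 0.0]
wrist_force: [0.1, 0.5, 1.3]
opening: 0.603
grasp_force: 0.0
```

Emit:
{"op": "move_arm", "data": {
  "series": [
    [[0, 0, 0, 0, 0], [0, 0, 0, 0, 0], [0, 0, 0, 0, 0], [0, 0, 0, 0, 0], [0, 0, 0, -15, 0], [0, 0, 0, -40, 0], [0, 0, 0, -60, 0], [0, 0, 0, -70, 0], [0, 0, 0, -70, 0], [0, 0, 0, -70, 0]]
  ]
}}

```text
time_s: 18.9
eef_pos: [0.4476, -0.0806, 0.0849]
eef_rot: [0.001, 0.646, 0.763, 0.0]
wrist_force: [0.5, 0.5, -0.3]
opening: 0.401
grasp_force: 59.9
```

```bash
python3 - <<'E'
from h import *
o=st(); go(.6095,.0105,.084,np.radians(9.5))
for c in("top","scene"):
  p,d=camera(c); print(fig(c,d,"monster",o["eef_pos"][2]-.014))
E
```

```text
{'time_s': 18.9, 'q': [-0.4403, 0.1093, 2.0201, 0.0, 1.0106, -0.6062], 'eef_pos': [0.4476, -0.0806, 0.0849], 'eef_rot': [0.0007, 0.6461, 0.7633, 0.0002], 'opening': 0.4006, 'grasp_force': 59.8891}
shift [ 63.1 174.8   1. ] turn 0.0
None
(array([ 0.44939811, -0.07953135]), 129, 0.57)
```

Emit:
{"op": "move_arm", "data": {
  "series": [
    [[0, 7, 20, 0, 0], [0, 17, 47, 0, 0], [0, 28, 77, 0, 0], [0, 39, 107, 0, 0], [0, 49, 137, 0, 0], [0, 58, 160, 0, 0], [0, 63, 175, 0, 0], [0, 63, 175, 15, 0], [0, 63, 175, 30, 0], [0, 63, 175, 30, 0]]
  ]
}}

```text
time_s: 19.93
eef_pos: [0.6065, 0.0114, 0.05]
eef_rot: [-0.003, 0.646, 0.763, -0.002]
wrist_force: [0.1, -0.2, -1.6]
opening: 0.403
grasp_force: 60.0
```

```bash
python3 - <<'E'
from h import *
o=st(); go(.6095,.0105,.031,np.radians(9.5))
for c in("top","scene"):
  p,d=camera(c); print(fig(c,d,"monster",o["eef_pos"][2]-.015))
E
```

```text
{'time_s': 19.9333, 'q': [-0.1767, 0.4689, 1.6356, -0.0001, 1.0447, -0.3432], 'eef_pos': [0.6065, 0.0114, 0.05], 'eef_rot': [-0.0033, 0.6458, 0.7635, -0.0019], 'opening': 0.4032, 'grasp_force': 59.9921}
shift [-1.4  3.  19. ] turn 0.001
None
(array([0.61153742, 0.01111564]), 153, 0.52)
```

Emit:
{"op": "move_arm", "data": {
  "series": [
    [[0, -0.5, 0, 3, 0], [0, -0.5, 0, 6, 0], [0, -0.5, 0, 10, 0], [0, -0.5, 0, 14, 0], [0, -0.5, 0, 18, 0], [0, -0.5, 0, 18, 0], [0, -0.5, 0, 18, 0], [0, -0.5, 0, 18, 0], [0, -0.5, 0, 18, 0], [0, -0.5, 0, 18, 0]]
  ]
}}

```text
time_s: 20.97
eef_pos: [0.6097, 0.01, 0.0368]
eef_rot: [0.0, 0.646, 0.763, 0.0]
wrist_force: [-0.8, -0.1, -0.5]
opening: 0.408
grasp_force: 60.0
```

Emit:
{"op": "move_arm", "data": {
  "series": [
    [[0, 0, 0, 2, 0], [0, 0, 0, 4, 0], [0, 0, 0, 6, 0], [0, 0, 0, 6, 0], [0, 0, 0, 6, 0], [0.5, 0, 0, 6, 0], [0.8, 0, 0, 6, 0], [0.8, 0, 0, 6, 0], [0.8, 0, 0, 6, 0], [0.8, 0, 0, 6, 0]]
  ]
}}

```text
time_s: 21.8
eef_pos: [0.6095, 0.01, 0.0305]
eef_rot: [-0.0, 0.646, 0.763, -0.0]
wrist_force: [0.9, 0.1, 0.2]
opening: 0.794
grasp_force: 0.0
```

Emit:
{"op": "move_arm", "data": {
  "series": [
    [[0.8, 0, 0, -10, 0], [0.8, 0, 0, -30, 0], [0.8, 0, 0, -60, 0], [0.8, 0, 0, -90, 0], [0.8, 0, 0, -110, 0], [0.8, 0, 0, -110, 0], [0.8, 0, 0, -110, 0], [0.8, 0, 0, -110, 0], [0.8, 0, 0, -110, 0], [0.8, 0, 0, -110, 0]]
  ]
}}

```text
time_s: 22.63
eef_pos: [0.6085, 0.0102, 0.1391]
eef_rot: [-0.001, 0.646, 0.763, -0.001]
wrist_force: [0.8, -0.9, 0.9]
opening: 0.803
grasp_force: 0.0
```

```bash
python3 - <<'E'
from h import *
st(); go(.4625,.0765,.12,np.radians(9.5))
for c in("top","scene"):
  p,d=camera(c); print(fig(c,d,"monster",.015),fig(c,d,"witch",.015),fig(c,d,"ghost"))
E
```

```text
{'time_s': 22.6333, 'q': [-0.178, 0.3495, 1.5943, -0.0, 1.2006, -0.3439], 'eef_pos': [0.6085, 0.0102, 0.1391], 'eef_rot': [-0.0012, 0.6461, 0.7633, -0.0007], 'opening': 0.8033, 'grasp_force': 0.0}
shift [  89.5 -133.    19.5] turn 0.0
None (array([0.6049967 , 0.08278285]), 61, 0.75) (array([0.46276161, 0.07778753]), 13, 0.39)
(array([0.61288082, 0.01068686]), 206, 0.58) (array([0.60740742, 0.08351522]), 162, 0.59) (array([0.46462081, 0.07686631]), 84, 0.74)
```

Emit:
{"op": "move_arm", "data": {
  "series": [
    [[1, 10, -18, 0, 0], [1, 24, -38, 0, 0], [1, 40, -60, 0, 0], [1, 56, -83, 5, 0], [1, 72, -107, 10, 0], [1, 84, -125, 15, 0], [1, 89.5, -133, 19, 0], [1, 89.5, -133, 19, 0], [1, 89.5, -133, 19, 0], [1, 89.5, -133, 19, 0]]
  ]
}}

```text
time_s: 23.87
eef_pos: [0.4654, 0.0758, 0.1224]
eef_rot: [0.001, 0.646, 0.763, 0.001]
wrist_force: [0.2, 0.1, 0.2]
opening: 1.002
grasp_force: 0.0
```

```bash
python3 - <<'E'
from h import *
st(); go(.4625,.0768,.008,np.radians(9.5))
E
```

```text
{'time_s': 23.8667, 'q': [-0.0909, 0.0813, 1.9585, -0.0002, 1.0995, -0.2565], 'eef_pos': [0.4654, 0.0758, 0.1224], 'eef_rot': [0.001, 0.6462, 0.7632, 0.0006], 'opening': 1.0022, 'grasp_force': 0.0}
shift [  1.5  -3.  114.4] turn -0.0
```

Emit:
{"op": "move_arm", "data": {
  "series": [
    [[1, 1, -2, 20, 0], [1, 1, -2, 50, 0], [1, 1, -2, 75, 0], [1, 1, -2, 95, 0], [1, 1, -2, 108, 0], [1, 1, -2, 112, 0], [1, 1, -2, 112, 0], [0.3, 1, -2, 112, 0], [0, 1, -2, 112, 0], [0, 1, -2, 112, 0]]
  ]
}}

```text
time_s: 24.7
eef_pos: [0.4627, 0.0768, 0.0108]
eef_rot: [0.001, 0.646, 0.763, 0.001]
wrist_force: [-0.4, 0.4, -0.7]
opening: 0.607
grasp_force: 0.0
```

Emit:
{"op": "move_arm", "data": {
  "series": [
    [[0, 0, 0, 0, 0], [0, 0, 0, 0, 0], [0, 0, 0, 0, 0], [0, 0, 0, 0, 0], [0, 0, 0, 0, 0], [0, 0, 0, -15, 0], [0, 0, 0, -40, 0], [0, 0, 0, -70, 0], [0, 0, 0, -90, 0], [0, 0, 0, -90, 0]]
  ]
}}

```text
time_s: 25.53
eef_pos: [0.4649, 0.0769, 0.1044]
eef_rot: [0.004, 0.646, 0.763, 0.003]
wrist_force: [0.8, 0.1, 0.6]
opening: 0.403
grasp_force: 59.7
```

```bash
python3 - <<'E'
from h import *
o=st(); go(.6305,-.081,.10,np.radians(9.5))
for c in("top","scene"):
  p,d=camera(c); print(fig(c,d,"ghost",.09))
E
```

```text
{'time_s': 25.5333, 'q': [-0.0888, 0.1056, 1.9754, 0.0, 1.0517, -0.2552], 'eef_pos': [0.4649, 0.0769, 0.1044], 'eef_rot': [0.0036, 0.6459, 0.7634, 0.0026], 'opening': 0.4029, 'grasp_force': 59.7491}
shift [-183.1  137.2    6. ] turn 0.001
None
(array([0.46644859, 0.07762443]), 91, 0.49)
```

Emit:
{"op": "move_arm", "data": {
  "series": [
    [[0, -20, 0, 0, 0], [0, -50, 0, 0, 0], [0, -80, 10, 0, 0], [0, -110, 30, 0, 0], [0, -140, 60, 0, 0], [0, -165, 90, 0, 0], [0, -180, 115, 0, 0], [0, -184, 130, 0, 0], [0, -184, 135, 0, 0], [0, -184, 135, 0, 0]]
  ]
}}

```text
time_s: 26.57
eef_pos: [0.6246, -0.0818, 0.0975]
eef_rot: [-0.001, 0.646, 0.763, -0.001]
wrist_force: [-1.5, 0.8, -0.0]
opening: 0.403
grasp_force: 59.8
```

Emit:
{"op": "move_arm", "data": {
  "series": [
    [[0, 0, 0, 10, 0], [0, 0, 0, 25, 0], [0, 0, 0, 40, 0], [0, 0, 0, 50, 0], [0, 0, 0, 50, 0], [0, 0, 0, 50, 0], [0, 0, 0, 50, 0], [0, 0, 0, 50, 0], [0, 0, 0, 50, 0], [0, 0, 0, 50, 0]]
  ]
}}

```text
time_s: 27.4
eef_pos: [0.6255, -0.0823, 0.0505]
eef_rot: [0.001, 0.646, 0.763, 0.0]
wrist_force: [-0.3, -0.3, 0.3]
opening: 0.403
grasp_force: 59.8
```

```bash
python3 - <<'E'
from h import *
o=st(); go(.6305,-.081,.0255,np.radians(9.5))
for c in("top","scene"):
  p,d=camera(c); print(fig(c,d,"ghost",o["eef_pos"][2]-.010))
E
```

```text
{'time_s': 27.4, 'q': [-0.3187, 0.5077, 1.576, -0.0, 1.0565, -0.4846], 'eef_pos': [0.6255, -0.0823, 0.0505], 'eef_rot': [0.0007, 0.6461, 0.7633, 0.0003], 'opening': 0.4032, 'grasp_force': 59.8089}
shift [ 0.5  5.1 25. ] turn 0.0
None
(array([ 0.62934755, -0.08193007]), 83, 0.48)
```

Emit:
{"op": "move_arm", "data": {
  "series": [
    [[0, 0, 4, 5, 0], [0, 0, 4, 11, 0], [0, 0, 4, 17, 0], [0, 0, 4, 22, 0], [0, 0, 4, 24, 0], [0, 0, 4, 24, 0], [0, 0, 4, 24, 0], [0.5, 0, 4, 24, 0], [0.8, 0, 4, 24, 0], [0.8, 0, 4, 24, 0]]
  ]
}}

```text
time_s: 28.43
eef_pos: [0.6287, -0.0814, 0.0251]
eef_rot: [-0.0, 0.646, 0.763, -0.0]
wrist_force: [-1.0, 0.5, 0.1]
opening: 0.769
grasp_force: 0.0
```

Emit:
{"op": "move_arm", "data": {
  "series": [
    [[0.8, 0, 0, 0, 0], [0.8, 0, 0, -10, 0], [0.8, 0, 0, -30, 0], [0.8, 0, 0, -60, 0], [0.8, 0, 0, -90, 0], [0.8, 0, 0, -120, 0], [0.8, 0, -20, -130, 0], [0.8, 0, -60, -130, 0], [0.8, 0, -100, -130, 0], [0.8, 0, -140, -130, 0]]
  ]
}}

```text
time_s: 29.27
eef_pos: [0.4897, -0.1047, 0.1565]
eef_rot: [0.001, 0.646, 0.764, 0.0]
wrist_force: [-0.8, -0.4, 0.7]
opening: 0.797
grasp_force: 0.0
```

Emit:
{"op": "move_arm", "data": {
  "series": [
    [[0.8, 0, -30, 0, 0], [0.8, 0, -60, 0, 0], [0.8, 0, -60, 0, 0], [0.8, 0, -60, 0, 0], [0.8, 0, -60, 0, 0], [0.8, 0, -60, 0, 0], [0.8, 0, -60, 0, 0], [0.8, 0, -60, 0, 0], [0.8, 0, -60, 0, 0], [0.8, 0, -60, 0, 0]]
  ]
}}

```text
time_s: 30.1
eef_pos: [0.4319, -0.1144, 0.1554]
eef_rot: [-0.0, 0.646, 0.763, -0.0]
wrist_force: [-0.2, -0.5, -0.0]
opening: 0.801
grasp_force: 0.0
```

```bash
python3 - <<'E'
from h import *
st()
for c in("top","scene"):
  p,d=camera(c); cv2.imwrite(f"pics/{c}9.png",cv2.resize(p[100:340,80:400] if c=="scene" else p[120:330,90:450],None,fx=2.2,fy=2.2,interpolation=cv2.INTER_CUBIC))
  for n in H: print(c,n,fig(c,d,n,.015))
E
```

```text
{'time_s': 30.1, 'q': [-0.5257, -0.0244, 1.9907, -0.0, 1.1758, -0.6922], 'eef_pos': [0.4319, -0.1144, 0.1554], 'eef_rot': [-0.0003, 0.6458, 0.7635, -0.0001], 'opening': 0.8011, 'grasp_force': 0.0}
top devil (array([0.58844325, 0.1667696 ]), 176, 0.84)
top witch (array([0.60471526, 0.08284841]), 61, 0.88)
top monster (array([0.61003844, 0.0103607 ]), 48, 0.71)
top ghost (array([ 0.62875229, -0.08146213]), 51, 0.92)
scene devil (array([0.59155006, 0.16694962]), 313, 0.78)
scene witch (array([0.6073552 , 0.08356922]), 187, 0.66)
scene monster (array([0.61309112, 0.01075601]), 211, 0.87)
scene ghost (array([ 0.63208734, -0.08142078]), 113, 0.96)
```

View pics/scene9.png

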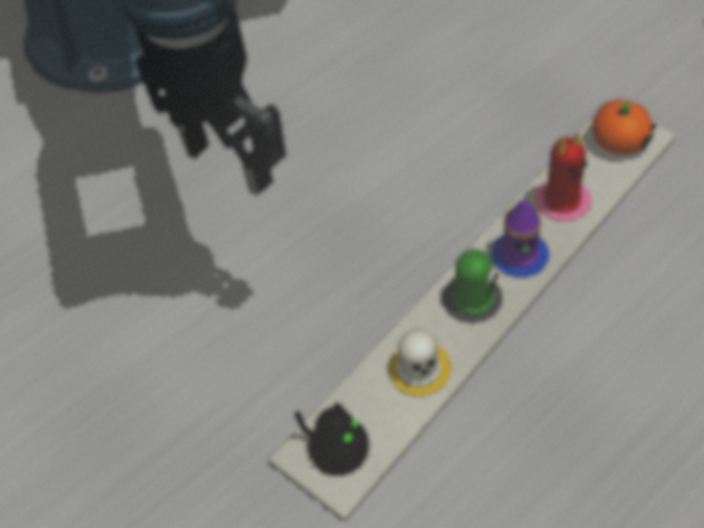

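View pics/top9.png

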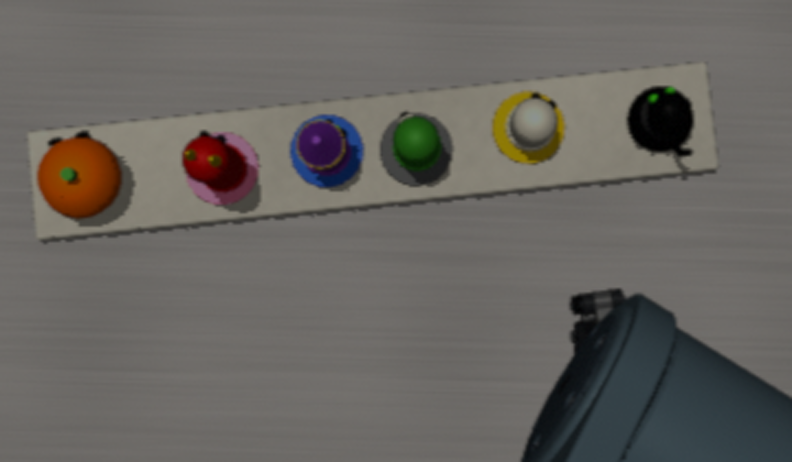

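All four figures stand upright and centred on their discs within about 2 mm. In the top crop the devil is at (213,165), the witch at (322,148), the monster at (416,145) and the ghost at (532,125). The pumpkin and the cat have not moved, and the arm is clear.

```bash
python3 -c "
from bench import order; print(order.hand_in())"
```

```text
the job is handed in; nothing more can be done
None
```

I handed the job in at about 30 s: from pumpkin to cat, the devil is on pink, the witch on blue, the monster on grey and the ghost on yellow, all upright and within about 2 mm of the disc centres, with the pumpkin and cat not moved.

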